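# Clip the trim cap onto the bookcase plinth and tug-test it

### The arm

A 6-joint arm with a two-finger parallel gripper is mounted at the origin on the work surface. World frame = base frame: x ahead of the robot, y to its left, z up, the work surface at z = 0. Lengths are in m, angles in rad, forces in N, time in s.
With the tool pointing down it reaches from about 0.35 to 0.725 m from the base axis. Payload 4.3 kg.
Tool frame: the origin (TCP) lies at the very end of the fingers, on their centre line; the grasp point (between the pads) lies 19 mm behind it; z points along the fingers, y is the line along which they close (so a half turn about z gives the same grasp; the last joint's range is limited). The gripper opens to 85 mm and grips with 20 to 120 N. Pads are 22 mm wide; open, the fingers measure 114 mm over their backs; the gripper's body (76 mm by 85 mm) begins 54 mm behind the grasp point. The pads swing forward as they close: fully open they stand 13 mm farther back than shut.
Start: joints at [-1.423, 0.377, 0.081, 1.274, 0, 1.46], TCP at [0.147, -0.556, 0.231] pointing down, gripper open.
Joint ranges: [-2.72, 2.72], [-0.84, 1.66], [-1.02, 1.22], [-1.77, 2.12], [-1.37, 1.28], [-3.14, 3.14]. Speed limits (rad/s): [2.57, 2.57, 3.14, 3.14, 3.14, 3.14].

### API

Orientations are given as a unit quaternion [w, x, y, z].
In Python, from workcell import arm gives the robot as it stands.
- The arm moves only by the tool carry_out, never from a script. Its argument "plan" is a list of rows, each an object with "offset": the shift along the tool's x, y, z in mm, a list of three; "yaw": the turn about the tool's z in degrees; "hand": the gripper's target within -1 to 1 (fully open at 1, half-way at 0, shut at -1). In form: [{"offset": [tx, ty, tz], "yaw": yaw, "hand": hand}, ...]. A call has 1 to 8 rows; each row shifts and turns the commanded pose from where the row before left it, along the tool's axes as they then stand; what a row does not reach is not made up. A row lasts 1/8 s, in which the tool goes at most 62.5 mm and 10.7 degrees, less where a joint would pass 70% of its speed; a pose out of reach is approached as far as the arm can. A call with a gripper value outside its range is refused whole. The fingers move at their own pace and stop on an object; "grip_force" is the grip in N (left out, the last holds). Time passes only in rows, so rows that do not move let the fingers close. It gives the time, the measured TCP pose, the force, the opening and the grip force at its end, in the units of the state.
- arm.state(): the state, without advancing time (a new reading comes with each control period).
- arm.grab_frame(name): name is "scene" or "top" or "wrist"; returns (picture, depth): 420x560x3 uint8, red, green, blue; 420x560 float32, m along the optical axis (not along the pixel's ray), 0 where there is no reading.
- arm.get_calibration(name): a dict with "fov_y" (degrees; the focal length in pixels is half the picture's height over the tangent of half this angle, whatever the lens; pixels are square), "cx", "cy" (the principal point, pixels), "extrinsics" (4x4, takes a point from world to camera coordinates); the wrist camera has in their place "tool_from_camera" (4x4, takes a point from camera to tool coordinates, whose origin is the TCP and whose axes are the flange's). Camera axes: x right, y down, z forward; pixel columns grow to the right and rows downward; lengths in m; the calibration is good to about 2 mm. The wrist camera is an equidistant fisheye: a pixel r from the principal point sees the ray r / f radians off the axis. A picture is of the moment at which its call begins: read the wrist's pose just before it. get_calibration takes no time and is no camera call.
- arm.finish_job(): hands the job in; it is judged then, once.
The state is a dict: "time_s": time; "joint_pos": joint angles; "joint_velocities": joint speeds; "joint_efforts": joint torques, N m; "ee_pos": TCP position; "orientation": TCP orientation; "ft_force": force on the tool from outside, world axes, zero at the start; "wrist_torque": the same for the moment, N m; "grip_width": opening from 0.0 (shut) to 1.0 (fully open); "gripper_force": force on a finger pad.
Only numpy, scipy, OpenCV 4.12 (cv2) and the standard library are available. Lean on these libraries where they do the work, as an engineer would, in place of code of your own. Each camera call takes 0.05 s, during which the arm holds its last target. There are 200 camera calls.

### The job

Take the wooden trim cap from its rest stand and press it fully home on the bookcase plinth, so its brass stud snaps into the catch and the cap sits flush and square along the plinth. Then, without letting go, prove that it holds: pull straight up with slowly rising force to about 13 newtons, hold that for a second, and ease off, never reaching 20 newtons, which would strain the catch. Let go, leaving the cap fully home and the desk things alone.

Things in the scene. Friction and masses are not known exactly. Their poses are not given: they have to be found in the camera images.
- cap: Loose wooden trim cap, 0.1 to 0.2 kg. Origin at the centre of its flat underside, x along its length, z up. Flange 72 x 40 mm, 8 mm thick, at the bottom; on it a grip block 60 mm (x) by 28 mm (y) that rises to 37 mm above the underside: grip that across y. It starts lying on the stand, its stud in the stand's hole; lift it straight up 35 mm or more to clear.
- stud_tip (a point): Lower tip of the brass stud that hangs 31 mm down from the centre of the cap's underside: a neck 5 mm in diameter for 14 mm, then a head 16 mm in diameter (14 to 17 mm below the underside) with a flat upper shoulder, tapering in a cone to this 3 mm tip.
- stand: Fixed light wooden rest block 110 (x) x 80 (y) x 45 mm high with a 25 mm hole through its middle, which holds the cap at the start. Origin at the centre of its underside.
- plinth: Fixed section of bookcase plinth, wood, 160 (x, its length) x 70 (y) x 55 mm high, with a brass face plate on its top and the spring catch in the middle. Origin at the centre of its underside.
- catch (a point): Mouth of the catch: centre of the opening (28 mm along the plinth's x, 20 mm along y) in the plinth's flat top, 55 mm above the desk; z up. Fully home, the cap's underside lies on the top with its origin here and its x along the plinth's x, either way round. Pressed further it is a hard stop.
- jaws (a point): Between the catch's two sprung steel jaws (one on either x side), near their lower edges, 8.5 to 12.5 mm below the plinth's top; 6.4 mm apart, 6 mm high. The stud pushed straight down spreads them (push peaks at 6 to 12 N some 18 to 10 mm before home, then a light rub); 1.5 to 5.5 mm before home they snap shut over its head.
- head (a point): Flat shoulder of the stud's head, 14 mm below the cap's underside. Once caught, the cap lifts freely for 1.5 to 5.5 mm (it differs each time and cannot be seen); then the shoulder bears on the jaws. They sit on a stiff spring: the pull rises about 8 N per mm of further lift after the first 2 N. They never open under a pull. Eased off, the cap sinks home again.
- books: Bystander: three books in a loose pile, 110 x 160 x 48 mm. Origin under its centre.
- cup: Bystander: loose white mug, 72 mm across and 85 mm high. Origin under its centre.
- weight: Bystander: loose brass paperweight, 60 mm across and 50 mm high. Origin under its centre.
Not all that is in view belongs to the job. What is shaped like the cap but blue, grey or red is not meant.

How it is judged:
On the way, in this order (a step that is already met when the one before it is completed fails the run):
1. the cap is pressed fully home in the catch, flush and square (z of cap in the frame of catch between -0.004 and 0.001 m and horizontal distance between cap and catch below 0.005 m and angle between cap's own z axis and vertical below 0.06 rad and angle between the x axis of cap and the x axis of plinth, either way round below 0.14 rad), for 0.2 s.
2. the cap is pulled straight up against the catch with more than 10 N for 0.4 s and stays caught (z of cap in the frame of catch between 0.0015 and 0.0105 m and horizontal distance between cap and catch below 0.006 m and angle between cap's own z axis and vertical below 0.12 rad and contact force between cap and plinth above 10 N), for 0.4 s.
At the end, for the whole second after the job is handed in: The cap is released and at rest, fully home on the plinth: its underside within 1 mm of the plinth's top, its centre within 5 mm of the catch's, tilted under 0.06 rad and along the plinth within 0.14 rad (either way round) (all of step 1 and linear speed of cap below 0.01 m/s and contact force between the fingers and cap below 0.1 N); the robot touches nothing.
It fails at once if the caught cap is pulled with more than 20 N (z of cap in the frame of catch between 0.002 and 0.0115 m and horizontal distance between cap and catch below 0.006 m and contact force between cap and plinth above 20 N).
It fails at once if the books are moved more than 30 mm (distance of books from where it was at the start of the episode above 0.03 m).
It fails at once if the mug is moved more than 30 mm (distance of cup from where it was at the start of the episode above 0.03 m).
It fails at once if the paperweight is moved more than 30 mm (distance of weight from where it was at the start of the episode above 0.03 m).
It also fails if it takes over 70 s, if anything falls off the work surface, if the arm or the gripper's body presses on something with over 40 N, if the wrist force passes 120 N, or if a joint passes its speed limit or range.

## Working session

There is one attempt and no reset: what is moved stays moved. The work goes in short steps, Python scripts to look and compute and a tool call to move; the robot and the scene stay as the last step left them, time stands still between calls to the robot, and variables do not carry over. Pictures are saved under pics/ and viewed, at most 10 in all, crops included, and the job is handed in when it is done.

Besides the shell and the picture viewer there is one more tool, called after ">>>" as name(argument=value, ...), one argument or row to a line, values as JSON. carry_out: Moves the arm, as the interface text tells. Its arguments: {"type":"object","properties":{"plan":{"type":"array","items":{"type":"object","properties":{"offset":{"type":"array","items":{"type":"number"}},"yaw":{"type":"number"},"hand":{"type":"number"}}}},"grip_force":{"type":"number"}},"required":["plan"]}

```bash
mkdir -p pics; cat > h.py <<'E'
import numpy as np, cv2
from workcell import arm
def save(n,im): cv2.imwrite(f'pics/{n}.png',cv2.cvtColor(im,cv2.COLOR_RGB2BGR))
def cloud(name,d):
    c=arm.get_calibration(name);h,w=d.shape
    f=h/2/np.tan(np.radians(c['fov_y'])/2)
    v,u=np.mgrid[:h,:w]
    P=np.dstack([(u-c['cx'])/f*d,(v-c['cy'])/f*d,d,np.ones_like(d)])
    return (P@np.linalg.inv(np.array(c['extrinsics'])).T)[...,:3]
E
python3 - <<'E'
from h import *
s=arm.state();print(s)
for n in('scene','top'):
    im,d=arm.grab_frame(n);save(n,im);np.savez(n,im=im,d=d)
    print({k:np.round(v,3).tolist() for k,v in arm.get_calibration(n).items()})
E
```

```text
{'time_s': 0.0, 'joint_pos': array([-1.42329776e+00,  3.78098001e-01,  7.96389426e-02,  1.27439331e+00,
        2.03340352e-07,  1.46051584e+00]), 'joint_velocities': array([ 0.00141404,  0.0007224 , -0.00217842, -0.00078985,  0.0006322 ,
       -0.00102149]), 'joint_efforts': array([ 1.07846598e-03, -4.63600838e+01,  2.69876951e+01,  2.06142728e-02,
       -3.06619131e-04,  5.86533361e-06]), 'ee_pos': array([ 0.14650775, -0.55535159,  0.23034598]), 'orientation': array([-1.02784643e-03,  9.91704714e-01,  1.28532892e-01, -1.90277583e-05]), 'ft_force': array([0.17206298, 0.42696267, 0.9944506 ]), 'wrist_torque': array([-0.03913324,  0.01505933, -0.03761697]), 'gripper_force': 0.0, 'grip_width': 0.9991869005817778}
{'fov_y': 53.455, 'cx': 282.597, 'cy': 210.102, 'extrinsics': [[0.589, 0.808, 0.009, -0.372], [0.427, -0.301, -0.853, -0.165], [-0.686, 0.506, -0.523, 1.419], [0.0, 0.0, 0.0, 1.0]]}
{'fov_y': 52.464, 'cx': 277.973, 'cy': 214.545, 'extrinsics': [[-0.009, -1.0, -0.009, 0.071], [-0.994, 0.01, -0.11, 0.556], [0.111, 0.008, -0.994, 0.954], [0.0, 0.0, 0.0, 1.0]]}
```

View pics/top.png

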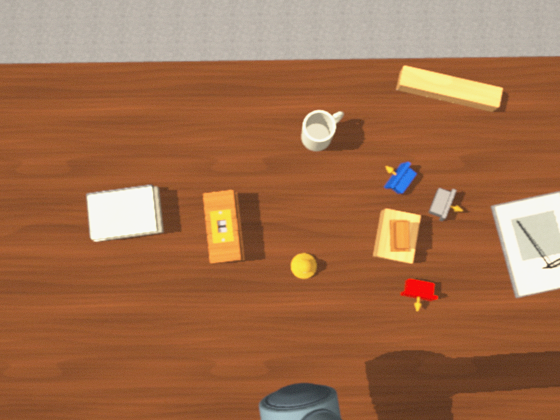

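View pics/scene.png

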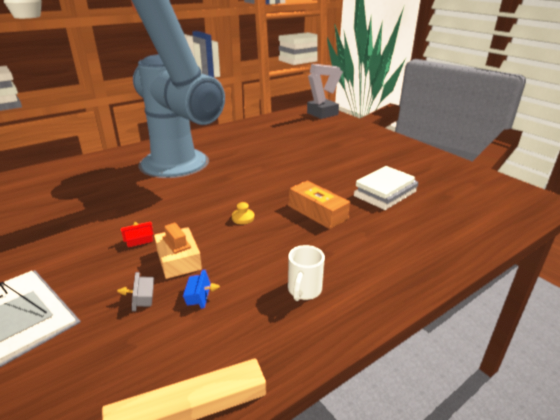

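The top view shows the cap on its stand at about (400,236), the plinth at (222,226) with its brass plate, the paperweight at (304,265), the mug at (318,130) and the books at (125,213). The blue, grey and red lookalikes lie around the stand. Next I measure the cap and plinth from the top and scene views.

```bash
python3 - <<'E'
from h import *
def rect(P,m,n):
    p=P[m]; 
    (c,wh,a)=cv2.minAreaRect(p[:,:2].astype(np.float32)*1000); print(n,m.sum(),'z',np.percentile(p[:,2],[5,50,95]).round(4),'c',np.round(c,1),np.round(wh,1),round(a,1),'mean',p.mean(0).round(4))
for n,boxes in (('top',dict(cap=(375,205,425,268),plinth=(198,185,248,268))),('scene',dict(cap=(150,215,205,280),plinth=(283,178,355,228)))):
    z=np.load(n+'.npz');im,d=z['im'],z['d'];P=cloud(n,d)
    hsv=cv2.cvtColor(im,cv2.COLOR_RGB2HSV)
    for k,(a,b,c,e) in boxes.items():
        m=np.zeros(d.shape,bool);m[b:e,a:c]=1;m&=d>0
        zz=P[...,2]
        h,ed=np.histogram(zz[m],bins=np.arange(-.01,.1,.004));print(n,k,dict(zip((ed[:-1]*1000).round().astype(int).tolist(),h.tolist())))
        if k=='cap':
            rect(P,m&(zz>.068),'block top'); rect(P,m&(zz>.038)&(zz<.06),'stand+flange')
            print(hsv[236,400] if n=='top' else hsv[238,176])
        else:
            t=m&(zz>.045);rect(P,t,'plinth top')
            y=t&(hsv[...,0]>19)&(hsv[...,1]>120)&(hsv[...,2]>120);rect(P,y,'brass')
            g=t&(hsv[...,1]<100);print(g.sum());
            dk=t&(hsv[...,2]<90);print(dk.sum())
z=np.load('top.npz');im=z['im']
a=cv2.resize(im[205:268,370:430],None,fx=6,fy=6,interpolation=cv2.INTER_CUBIC);b=cv2.resize(im[205:268,192:252],None,fx=6,fy=6,interpolation=cv2.INTER_CUBIC)
save('crop',np.hstack([a,b]))
E
```

```text
top cap {-10: 1, -6: 214, -2: 879, 2: 137, 6: 13, 10: 18, 14: 23, 18: 20, 22: 15, 26: 29, 30: 18, 34: 22, 38: 78, 42: 814, 46: 264, 50: 130, 54: 36, 58: 20, 62: 7, 66: 15, 70: 14, 74: 25, 78: 218, 82: 131, 86: 0, 90: 0, 94: 0}
block top 396 z [0.0737 0.0811 0.0842] c [ 504.5 -204.8] [29.4 59.6] 88.1 mean [ 0.5042 -0.2033  0.0806]
stand+flange 1334 z [0.0419 0.0451 0.0535] c [ 505.2 -205.5] [ 81.5 110.5] 78.4 mean [ 0.5042 -0.2028  0.0459]
[ 18 173 246]
top plinth {-10: 0, -6: 292, -2: 1237, 2: 214, 6: 68, 10: 40, 14: 12, 18: 13, 22: 10, 26: 15, 30: 8, 34: 13, 38: 13, 42: 20, 46: 74, 50: 686, 54: 1352, 58: 61, 62: 0, 66: 0, 70: 0, 74: 0, 78: 0, 82: 0, 86: 0, 90: 0, 94: 0}
plinth top 2177 z [0.051  0.0548 0.0575] c [529.9 193.7] [160.   70.6] 6.4 mean [0.5291 0.1931 0.0546]
brass 578 z [0.0524 0.0552 0.0579] c [530.1 192.5] [74.9 49.4] 6.5 mean [0.5298 0.1924 0.0552]
80
0
scene cap {-10: 0, -6: 733, -2: 967, 2: 62, 6: 66, 10: 58, 14: 65, 18: 68, 22: 65, 26: 98, 30: 78, 34: 78, 38: 136, 42: 552, 46: 56, 50: 108, 54: 29, 58: 34, 62: 23, 66: 31, 70: 32, 74: 35, 78: 183, 82: 3, 86: 0, 90: 0, 94: 0}
block top 265 z [0.0705 0.0795 0.0814] c [ 507.8 -207.2] [61.9 28. ] 0.1 mean [ 0.5124 -0.2088  0.0781]
stand+flange 895 z [0.0398 0.0436 0.0534] c [ 544.2 -215.8] [ 80.1 194.9] 77.7 mean [ 0.5247 -0.2135  0.0449]
[ 13 188 228]
scene plinth {-10: 0, -6: 798, -2: 1015, 2: 95, 6: 95, 10: 87, 14: 67, 18: 71, 22: 83, 26: 72, 30: 87, 34: 77, 38: 76, 42: 80, 46: 108, 50: 572, 54: 205, 58: 0, 62: 0, 66: 0, 70: 0, 74: 0, 78: 0, 82: 0, 86: 0, 90: 0, 94: 0}
plinth top 905 z [0.0469 0.053  0.0549] c [531.5 191.5] [164.2  74.7] 6.1 mean [0.5392 0.188  0.0524]
brass 192 z [0.0519 0.0536 0.0551] c [528.9 194.3] [76.9 50.2] 2.9 mean [0.5301 0.1941 0.0535]
8
0
```

View pics/crop.png

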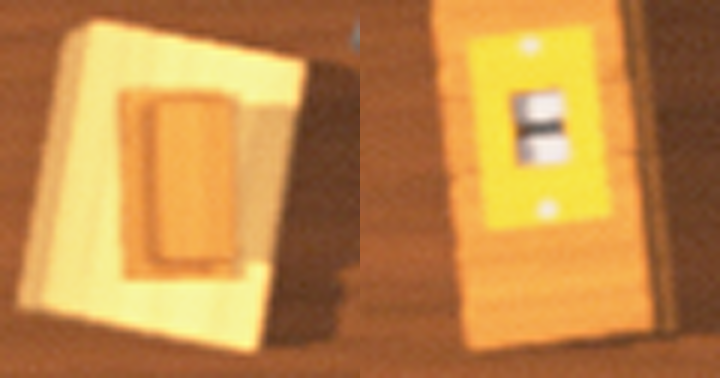

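The crop shows the cap block (left) lying along world x, with about a degree of yaw. The plinth (right) is turned about 6°, with its opening and jaws central in the brass plate. I'll move over the cap now.

>>> carry_out(
  plan=[
    {"offset": [44, -25, 0], "yaw": 0, "hand": 1},
    {"offset": [44, -25, 0], "yaw": 0, "hand": 1},
    {"offset": [44, -25, 0], "yaw": 0, "hand": 1},
    {"offset": [44, -25, 0], "yaw": 0, "hand": 1},
    {"offset": [44, -25, 0], "yaw": 0, "hand": 1},
    {"offset": [44, -25, 0], "yaw": 0, "hand": 1},
    {"offset": [44, -25, 0], "yaw": 0, "hand": 1},
    {"offset": [44, -25, 0], "yaw": 0, "hand": 1},
  ],
)

```text
time_s: 1.1
ee_pos: [0.4368, -0.2714, 0.231]
orientation: [-0.0, 0.992, 0.129, -0.0]
ft_force: [0.8, -0.5, 0.1]
grip_width: 0.994
gripper_force: 0.0
```

>>> carry_out(
  plan=[
    {"offset": [44, -25, 0], "yaw": 0, "hand": 1},
    {"offset": [40, -22, 0], "yaw": 0, "hand": 1},
    {"offset": [0, 0, 0], "yaw": 8, "hand": 1},
    {"offset": [0, 0, 0], "yaw": 8, "hand": 1},
    {"offset": [0, 0, 0], "yaw": 0, "hand": 1},
  ],
)

```text
time_s: 1.72
ee_pos: [0.505, -0.2057, 0.2308]
orientation: [-0.0, 1.0, -0.01, -0.0]
ft_force: [-0.6, -0.4, 0.1]
grip_width: 0.996
gripper_force: 0.0
```

```bash
cat >> h.py <<'E'
from scipy.spatial.transform import Rotation as R
def pose(s):
    T=np.eye(4);q=s['orientation'];T[:3,:3]=R.from_quat([*q[1:],q[0]]).as_matrix();T[:3,3]=s['ee_pos'];return T
def wrist():
    s=arm.state();im,d=arm.grab_frame('wrist')
    c=arm.get_calibration('wrist');h,w=d.shape
    f=h/2/np.tan(np.radians(c['fov_y'])/2)
    v,u=np.mgrid[:h,:w];x=u-c['cx'];y=v-c['cy'];r=np.hypot(x,y)+1e-9;t=r/f
    k=np.tan(np.minimum(t,1.5))/r
    ray=np.dstack([x*k,y*k,np.ones_like(k)])
    T=pose(s)@np.array(c['tool_from_camera'])
    W=(ray*d[...,None])@T[:3,:3].T+T[:3,3]
    return s,im,d,W,ray@T[:3,:3].T,T[:3,3]
def plane(ray,o,z): return o+ray*((z-o[2])/ray[...,2])[...,None]
def heading(s):
    X=pose(s)[:3,0];return np.degrees(np.arctan2(X[1],X[0]))
E
python3 - <<'E'
from h import *
s,im,d,W,ray,o=wrist();np.savez('w1',im=im,d=d,W=W,ray=ray,o=o);save('w1',im)
print(s['time_s'],s['ee_pos'],heading(s),pose(s)[:3,2],o,(d>0).mean())
E
```

```text
1.725 [ 0.50500029 -0.20569224  0.23081086] -1.1150490118044858 [-9.66095094e-04  4.28246427e-04 -9.99999442e-01] [ 0.58173058 -0.20657075  0.37317651] 0.9959056122448979
```

View pics/w1.png

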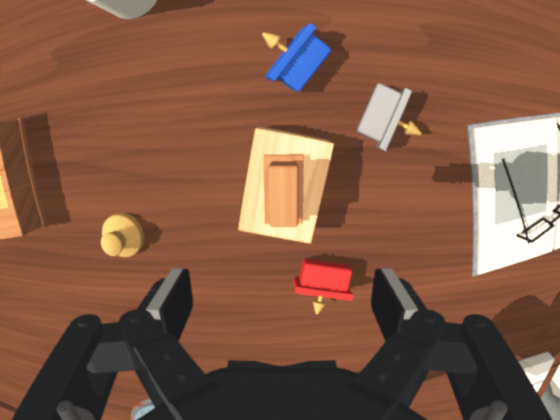

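The wrist view shows the cap at about (284,188) on its stand, well clear of the red decoy at (325,280). Next I measure the block here.

```bash
cat >> h.py <<'E'
def capmeas(W,ray,o,c,R0=.07,zt=.068):
    m=(np.hypot(W[...,0]-c[0],W[...,1]-c[1])<R0)&(W[...,2]>zt)
    n,l,st,_=cv2.connectedComponentsWithStats(m.astype(np.uint8));i=1+st[1:,4].argmax();m=l==i
    z=np.percentile(W[m][:,2],70)
    m&=W[...,2]>z-.006
    p=plane(ray,o,z)[m][:,:2].astype(np.float32)*1000
    (cc,wh,a)=cv2.minAreaRect(p)
    if wh[0]<wh[1]: a-=90
    return np.round(cc,1),np.round(wh,1),round((a+90)%180-90,1),round(z*1000,1),m.sum()
E
python3 - <<'E'
from h import *
z=np.load('w1.npz')
print(capmeas(z['W'],z['ray'],z['o'],(.505,-.205)))
E
```

```text
(array([ 502.9, -206.4]), array([219.9,  52.6]), 88.8, np.float64(320.9), np.int64(17682))
```

```bash
sed -i 's/&(W\[...,2\]>zt)/\&(W[...,2]>zt)\&(W[...,2]<zt+.03)/' h.py
python3 - <<'E'
from h import *
z=np.load('w1.npz')
print(capmeas(z['W'],z['ray'],z['o'],(.505,-.205)))
W=z['W'];m=(np.hypot(W[...,0]-.505,W[...,1]+.205)<.08)&(W[...,2]>.041)&(W[...,2]<.048)
print(cv2.minAreaRect(W[m][:,:2].astype(np.float32)*1000),np.median(W[m][:,2]))
E
```

```text
(array([ 505.2, -206.8]), array([27.5, 59.8]), -0.3, np.float64(82.1), np.int64(1869))
((505.0834655761719, -207.80218505859375), (80.98768615722656, 111.0551986694336), 77.91365814208984) 0.04481640540720622
```

>>> carry_out(
  plan=[
    {"offset": [0, 1, 25], "yaw": -0.5, "hand": 1},
    {"offset": [0, 0, 25], "yaw": 0, "hand": 0.5},
    {"offset": [0, 0, 25], "yaw": 0, "hand": 0.3},
    {"offset": [0, 0, 25], "yaw": 0, "hand": 0.3},
    {"offset": [0, 0, 25], "yaw": 0, "hand": 0.3},
    {"offset": [0, 0, 25], "yaw": 0, "hand": 0.3},
    {"offset": [0, 0, 15], "yaw": 0, "hand": 0.3},
    {"offset": [0, 0, 10], "yaw": 0, "hand": 0.3},
  ],
  grip_force=60,
)

```text
time_s: 2.78
ee_pos: [0.5049, -0.2071, 0.0557]
orientation: [-0.0, 1.0, -0.006, -0.0]
ft_force: [-0.7, -0.2, -0.8]
grip_width: 0.645
gripper_force: 0.0
```

>>> carry_out(
  plan=[
    {"offset": [0, 0, 0], "yaw": 0, "hand": -1},
    {"offset": [0, 0, 0], "yaw": 0, "hand": -1},
    {"offset": [0, 0, 0], "yaw": 0, "hand": -1},
    {"offset": [0, 0, 0], "yaw": 0, "hand": -1},
    {"offset": [0, 0, 0], "yaw": 0, "hand": -1},
    {"offset": [0, 0, 0], "yaw": 0, "hand": -1},
  ],
  grip_force=60,
)

```text
time_s: 3.52
ee_pos: [0.5058, -0.2074, 0.057]
orientation: [0.0, 1.0, -0.006, 0.001]
ft_force: [0.0, -0.2, 5.9]
grip_width: 0.317
gripper_force: 60.1
```

>>> carry_out(
  plan=[
    {"offset": [0, 0, -5], "yaw": 0, "hand": -1},
    {"offset": [0, 0, -15], "yaw": 0, "hand": -1},
    {"offset": [0, 0, -20], "yaw": 0, "hand": -1},
    {"offset": [0, 0, -20], "yaw": 0, "hand": -1},
    {"offset": [0, 0, -20], "yaw": 0, "hand": -1},
    {"offset": [0, 0, -20], "yaw": 0, "hand": -1},
    {"offset": [0, 0, 0], "yaw": 0, "hand": -1},
    {"offset": [0, 0, 0], "yaw": 0, "hand": -1},
  ],
)

```text
time_s: 4.53
ee_pos: [0.5048, -0.2068, 0.1558]
orientation: [-0.0, 1.0, -0.006, -0.0]
ft_force: [-0.5, 0.2, -2.2]
grip_width: 0.314
gripper_force: 59.2
```

```bash
python3 - <<'E'
from h import *
s,im,d,W,ray,o=wrist();np.savez('w2',im=im,d=d,W=W,ray=ray,o=o,T=pose(s))
st,di=arm.grab_frame('scene');tp,dt=arm.grab_frame('top')
np.savez('s2',im=st,d=di);np.savez('t2',im=tp,d=dt)
a=cv2.resize(st[120:280,90:290],(400,320));b=cv2.resize(tp[160:300,330:470],(320,320))
save('g2',np.hstack([a,b]));save('w2',im);print(s['ee_pos'],s['ft_force'],heading(s),s['grip_width'])
E
```

```text
[ 0.50483026 -0.20684251  0.15581863] [-0.53879872  0.16030321 -2.17022485] -0.7290886223524247 0.3142344236470711
```

View pics/g2.png

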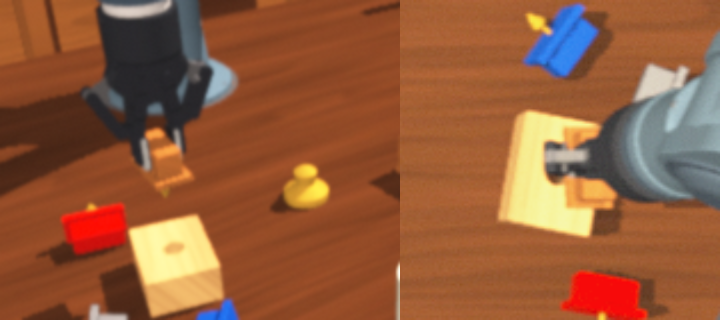

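View pics/w2.png

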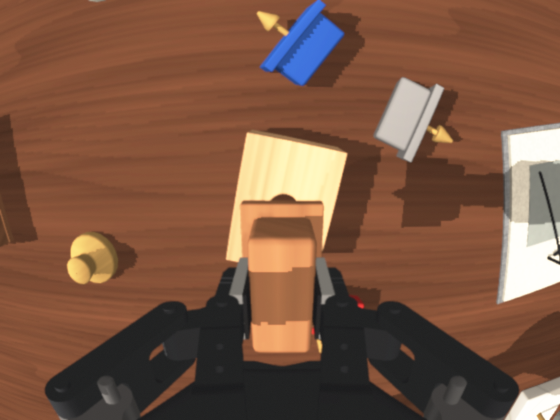

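The cap is held between the pads and looks level; the scene crop shows the stud clear of the stand. Next I measure its tilt and offset in the tool frame.

```bash
cat >> h.py <<'E'
def held(W,T,im):
    L=(W-T[:3,3])@T[:3,:3]*1000  # tool mm
    hsv=cv2.cvtColor(im,cv2.COLOR_RGB2HSV)
    org=(hsv[...,1]>90)&(hsv[...,0]<20)&(hsv[...,2]>70)
    near=org&(abs(L[...,0])<45)&(abs(L[...,1])<25)
    for n,a,b in(('block',-32,-18),('flange',-6,12)):
        m=near&(L[...,2]>a)&(L[...,2]<b)
        p=L[m]; 
        if len(p)<30: print(n,len(p));continue
        z0=np.median(p[:,2]);p=p[abs(p[:,2]-z0)<4]
        c=np.linalg.lstsq(np.c_[p[:,:2],np.ones(len(p))],p[:,2],rcond=None)[0]
        print(n,len(p),'z',z0.round(1),'slopes',c[:2].round(3),'x',np.percentile(p[:,0],[1,99]).round(1),'y',np.percentile(p[:,1],[1,50,99]).round(1),'rect',cv2.minAreaRect(p[:,:2].astype(np.float32)))
E
python3 - <<'E'
from h import *
z=np.load('w2.npz');held(z['W'],z['T'],z['im'])
E
```

```text
block 7371 z -24.6 slopes [0.008 0.001] x [-28.3  28.6] y [-14.   -0.3  13. ] rect ((-0.4098663330078125, -0.4847850799560547), (28.398664474487305, 59.663944244384766), 89.79554748535156)
flange 2066 z 4.2 slopes [ 0.018 -0.   ] x [ 8.2 34.8] y [-20.3  -0.8  19.3] rect ((-0.9150619506835938, -0.5380477905273438), (72.1814956665039, 40.46638107299805), 0.3193000853061676)
```

>>> carry_out(
  plan=[
    {"offset": [0, -15, -10], "yaw": 0, "hand": -1},
    {"offset": [4, -40, -10], "yaw": 0, "hand": -1},
    {"offset": [4, -45, 0], "yaw": 0, "hand": -1},
    {"offset": [4, -45, 0], "yaw": 0, "hand": -1},
    {"offset": [4, -45, 0], "yaw": 0, "hand": -1},
    {"offset": [4, -45, 0], "yaw": 0, "hand": -1},
    {"offset": [0, -40, 0], "yaw": 0, "hand": -1},
    {"offset": [0, -15, 0], "yaw": 0, "hand": -1},
  ],
)

```text
time_s: 5.68
ee_pos: [0.5282, 0.0724, 0.1767]
orientation: [-0.006, 1.0, 0.005, -0.0]
ft_force: [-0.8, -0.7, -1.3]
grip_width: 0.318
gripper_force: 59.5
```

>>> carry_out(
  plan=[
    {"offset": [0, 0, 0], "yaw": -4, "hand": -1},
    {"offset": [0, 0, 0], "yaw": -3, "hand": -1},
    {"offset": [0, 0, 0], "yaw": 0, "hand": -1},
  ],
)

```text
time_s: 6.05
ee_pos: [0.5286, 0.0694, 0.1766]
orientation: [-0.005, 0.998, 0.064, 0.0]
ft_force: [-0.1, -0.9, -0.6]
grip_width: 0.316
gripper_force: 59.5
```

```bash
python3 - <<'E'
from h import *
s,im,d,W,ray,o=wrist();T=pose(s);np.savez('w3',im=im,d=d,W=W,ray=ray,o=o,T=T);save('w3',im)
print(s['ee_pos'],heading(s),s['ft_force']);held(W,T,im)
hsv=cv2.cvtColor(im,cv2.COLOR_RGB2HSV)
near=(abs(W[...,0]-.53)<.1)&(abs(W[...,1]-.19)<.06)&(W[...,2]>.045)&(W[...,2]<.065)
m=near;print('plinth',m.sum(),np.median(W[m][:,2]),cv2.minAreaRect(W[m][:,:2].astype(np.float32)*1000))
P=plane(ray,o,.055)
y=near&(hsv[...,0]>20)&(hsv[...,0]<35)&(hsv[...,1]>150)&(hsv[...,2]>110)
r=cv2.minAreaRect(P[y][:,:2].astype(np.float32)*1000);print('brass',y.sum(),r)
box=cv2.pointPolygonTest
pts=cv2.boxPoints(r)
q=P[...,:2]*1000
ins=np.array([[cv2.pointPolygonTest(pts,(float(a),float(b)),True)>8 for a,b in row] for row in q[::1]])
h=ins&~((hsv[...,0]>20)&(hsv[...,0]<35)&(hsv[...,1]>150))&(np.hypot(q[...,0]-r[0][0],q[...,1]-r[0][1])<22)
print('hole',h.sum(),cv2.minAreaRect(q[h].astype(np.float32)),q[h].mean(0))
E
```

```text
[0.52858892 0.06939369 0.17658011] 7.297960561768111 [-0.11367158 -0.89159248 -0.60059484]
block 6176 z -24.6 slopes [ 0.013 -0.005] x [-28.5  28.7] y [-14.    1.7  13. ] rect ((-0.6482582092285156, -0.4628171920776367), (28.38234519958496, 60.07204818725586), 89.89937591552734)
flange 1959 z 4.2 slopes [0.017 0.001] x [ 8.4 35. ] y [-20.4   1.1  19.4] rect ((-0.3050689697265625, -0.5487041473388672), (70.90260314941406, 40.47800064086914), 0.011358154006302357)
plinth 12242 0.054698287300825155 ((530.2056884765625, 191.76983642578125), (160.07809448242188, 70.94234466552734), 6.355353832244873)
brass 0 ((0.0, 0.0), (0.0, 0.0), 0.0)
hole 0 ((0.0, 0.0), (0.0, 0.0), 0.0) [nan nan]<stdin>:15: RuntimeWarning: Mean of empty slice.
  ret = um.true_divide(
```

View pics/w3.png

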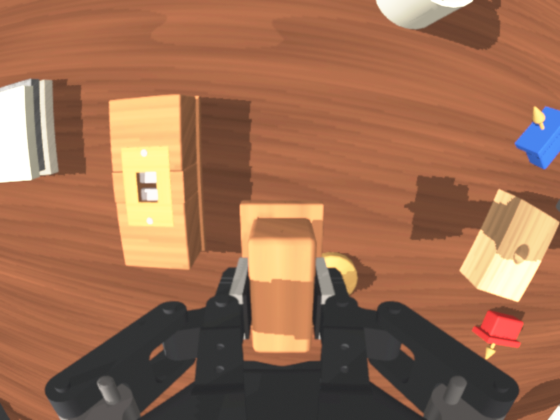

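The wrist view shows the cap held level, and the plinth with its opening at about (148,187). For the y fit I'll look from behind, with the catch on the tool's x axis under the camera.

>>> carry_out(
  plan=[
    {"offset": [-10, -18, 0], "yaw": 0, "hand": -1},
    {"offset": [-18, -30, 0], "yaw": 0, "hand": -1},
    {"offset": [-18, -30, 0], "yaw": 0, "hand": -1},
    {"offset": [-18, -30, 0], "yaw": 0, "hand": -1},
    {"offset": [-9, -15, 0], "yaw": 0, "hand": -1},
    {"offset": [0, 0, 0], "yaw": 1, "hand": -1},
    {"offset": [0, 0, 0], "yaw": 0, "hand": -1},
    {"offset": [0, 0, 0], "yaw": 0, "hand": -1},
  ],
)

```text
time_s: 7.1
ee_pos: [0.4461, 0.1466, 0.178]
orientation: [-0.02, 0.997, 0.078, -0.001]
ft_force: [0.0, 0.4, -1.8]
grip_width: 0.312
gripper_force: 59.6
```

```bash
python3 - <<'E'
from h import *
s,im,d,W,ray,o=wrist();T=pose(s);np.savez('w4',im=im,d=d,W=W,ray=ray,o=o,T=T)
print(s['ee_pos'],heading(s),s['ft_force']);held(W,T,im)
hsv=cv2.cvtColor(im,cv2.COLOR_RGB2HSV)
near=(abs(W[...,0]-.53)<.1)&(abs(W[...,1]-.19)<.06)&(W[...,2]>.045)&(W[...,2]<.065)
print('plinth',near.sum(),np.median(W[near][:,2]),cv2.minAreaRect(W[near][:,:2].astype(np.float32)*1000))
q=plane(ray,o,.055)[...,:2]*1000
k=np.hypot(q[...,0]-530,q[...,1]-192)<50
rows,cols=np.where(k);r0,r1,c0,c1=rows.min(),rows.max(),cols.min(),cols.max();print(r0,r1,c0,c1)
save('crop4',cv2.resize(im[r0:r1,c0:c1],None,fx=5,fy=5))
for dx in range(-24,25,4):
    i=np.argmin(np.hypot(q[...,0]-530-dx,q[...,1]-192-dx*.11));r,c=divmod(i,560);print(dx,(r,c),hsv[r,c],im[r,c])
E
```

```text
[0.4460907  0.14659328 0.17803522] 8.984729174018302 [ 0.00577459  0.41684835 -1.77334378]
block 7407 z -24.6 slopes [ 0.01  -0.001] x [-28.2  28.7] y [-13.9  -0.3  13. ] rect ((-0.4362468719482422, -0.39015769958496094), (28.429607391357422, 59.45758056640625), 89.80469512939453)
flange 2065 z 4.2 slopes [ 0.019 -0.001] x [ 8.4 35. ] y [-20.3  -0.7  19.4] rect ((-0.2805290222167969, -0.6033668518066406), (71.18730926513672, 40.4323616027832), 0.5163142681121826)
plinth 15459 0.05489334288798525 ((529.7611083984375, 192.02194213867188), (159.92555236816406, 70.6083755493164), 6.2443342208862305)
39 158 190 310
-24 (np.int64(127), np.int64(248)) [ 24 121 253] [253 229 133]
-20 (np.int64(122), np.int64(248)) [ 24 121 253] [253 230 133]
-16 (np.int64(117), np.int64(248)) [ 23 128 252] [252 223 126]
-12 (np.int64(112), np.int64(248)) [ 10  16 245] [245 235 230]
-8 (np.int64(108), np.int64(248)) [ 11  15 246] [246 237 232]
-4 (np.int64(103), np.int64(248)) [ 11  15 241] [241 232 227]
0 (np.int64(98), np.int64(249)) [15  6 83] [83 82 81]
4 (np.int64(93), np.int64(249)) [ 10  16 243] [243 233 228]
8 (np.int64(88), np.int64(249)) [  9  13 246] [246 237 233]
12 (np.int64(83), np.int64(249)) [ 11  23 232] [232 219 211]
16 (np.int64(78), np.int64(250)) [ 24 121 253] [253 230 133]
20 (np.int64(73), np.int64(250)) [ 24 121 253] [253 229 133]
24 (np.int64(69), np.int64(250)) [ 25 121 253] [253 231 133]
```

View pics/crop4.png

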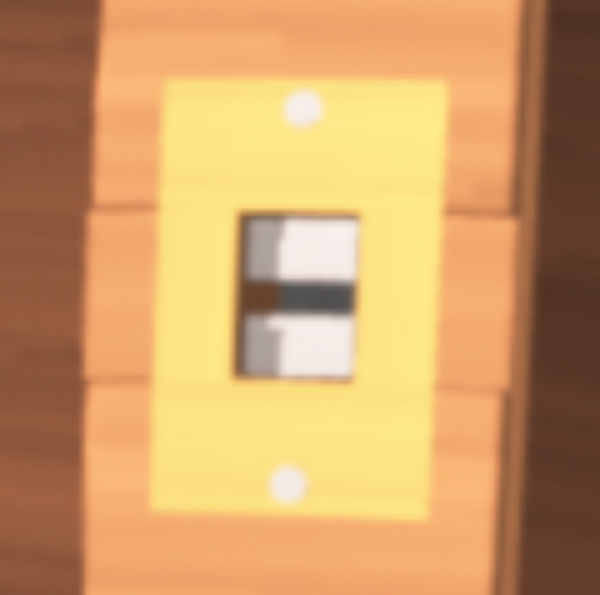

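The crop shows the opening centred at about crop pixel (297,296) inside the brass plate, which agrees with the plinth centre (530,192). The last move came up short with the tool slightly tilted, so I'll move over the catch and check the tilt.

>>> carry_out(
  plan=[
    {"offset": [10, -3, 0], "yaw": 0, "hand": -1},
    {"offset": [20, -7, 0], "yaw": 0, "hand": -1},
    {"offset": [20, -7, 0], "yaw": 0, "hand": -1},
    {"offset": [20, -7, 0], "yaw": 0, "hand": -1},
    {"offset": [15, -5, 0], "yaw": 0, "hand": -1},
    {"offset": [5, -2, 0], "yaw": 2.5, "hand": -1},
    {"offset": [0, 0, 0], "yaw": 0, "hand": -1},
    {"offset": [0, 0, 0], "yaw": 0, "hand": -1},
  ],
)

```text
time_s: 8.15
ee_pos: [0.5328, 0.1656, 0.1794]
orientation: [-0.031, 0.997, 0.077, -0.004]
ft_force: [0.2, 0.4, -2.6]
grip_width: 0.315
gripper_force: 59.6
```

```bash
cat >> h.py <<'E'
def togo(cx,cy,hd,off=(-.4,-.5,12.4)):
    s=arm.state();T=pose(s);p=(T@[*np.array(off)/1000,1])[:3]*1000
    dl=T[:3,:3].T@np.array([cx-p[0],cy-p[1],0])
    print('t',s['time_s'],'ee',s['ee_pos'].round(4),'cap',p.round(1),'tool delta',dl.round(1),'yaw',round(heading(s)-hd,2),'toolz',T[:3,2].round(4),'F',s['ft_force'].round(1),'grip',round(s['grip_width'],3),'j',s['joint_pos'].round(3))
E
python3 - <<'E'
from h import *
z=np.load('w4.npz')
q=plane(z['ray'],z['o'],.055)*1000;print(q[98,249],q[98,250])
togo(530,192,6.3)
E
```

```text
[529.83956723 191.71932244  55.        ] [529.94765527 190.91113133  55.        ]
t 8.15 ee [0.5328 0.1656 0.1794] cap [532.2 166.8 167. ] tool delta [  1.7 -25.2   1.5] yaw 2.53 toolz [-0.012   0.0604 -0.9981] F [ 0.2  0.4 -2.6] grip 0.315 j [ 0.153  0.359 -0.082  1.132  0.062  3.141]
```

Joint 6 is at its limit, which caused the tilt. The cap fits either way round, so I'll turn the other half circle with negative yaw.

>>> carry_out(
  plan=[
    {"offset": [0, 0, 0], "yaw": -4, "hand": -1},
    {"offset": [0, 0, 0], "yaw": -8, "hand": -1},
    {"offset": [0, 0, 0], "yaw": -8, "hand": -1},
    {"offset": [0, 0, 0], "yaw": 0, "hand": -1},
  ],
)

```text
time_s: 8.65
ee_pos: [0.5327, 0.166, 0.1796]
orientation: [-0.031, 0.968, 0.248, 0.002]
ft_force: [-1.1, 0.2, -2.0]
grip_width: 0.317
gripper_force: 59.6
```

```bash
python3 - <<'E'
from h import *
togo(530,192,186.3)
E
```

```text
t 8.65 ee [0.5327 0.166  0.1796] cap [532.  167.  167.2] tool delta [ 10.2 -22.8   1.5] yaw -157.55 toolz [-0.0115  0.0604 -0.9981] F [-1.1  0.2 -2. ] grip 0.317 j [ 0.154  0.359 -0.082  1.132  0.062  2.793]
```

The tilt stays in the commanded pose. It came from pushing toward +y at j6=+π, so doing the opposite at j6=−π should undo it. I'll turn there first.

>>> carry_out(
  plan=[
    {"offset": [0, 0, 0], "yaw": -10, "hand": -1},
    {"offset": [0, 0, 0], "yaw": -10, "hand": -1},
    {"offset": [0, 0, 0], "yaw": -10, "hand": -1},
    {"offset": [0, 0, 0], "yaw": -10, "hand": -1},
    {"offset": [0, 0, 0], "yaw": -10, "hand": -1},
    {"offset": [0, 0, 0], "yaw": -10, "hand": -1},
    {"offset": [0, 0, 0], "yaw": -10, "hand": -1},
    {"offset": [0, 0, 0], "yaw": -10, "hand": -1},
  ],
)

```text
time_s: 9.65
ee_pos: [0.5329, 0.1661, 0.1795]
orientation: [-0.022, 0.58, 0.814, 0.021]
ft_force: [-0.5, -0.0, -2.6]
grip_width: 0.319
gripper_force: 59.6
```

>>> carry_out(
  plan=[
    {"offset": [0, 0, 0], "yaw": -10, "hand": -1},
    {"offset": [0, 0, 0], "yaw": -10, "hand": -1},
    {"offset": [0, 0, 0], "yaw": -10, "hand": -1},
    {"offset": [0, 0, 0], "yaw": -10, "hand": -1},
    {"offset": [0, 0, 0], "yaw": -10, "hand": -1},
    {"offset": [0, 0, 0], "yaw": -10, "hand": -1},
    {"offset": [0, 0, 0], "yaw": -10, "hand": -1},
    {"offset": [0, 0, 0], "yaw": -10, "hand": -1},
  ],
)

```text
time_s: 10.65
ee_pos: [0.5329, 0.1661, 0.1795]
orientation: [-0.003, -0.079, 0.996, 0.031]
ft_force: [-0.5, -0.2, -1.6]
grip_width: 0.316
gripper_force: 59.6
```

>>> carry_out(
  plan=[
    {"offset": [0, 0, 0], "yaw": -10, "hand": -1},
    {"offset": [0, 0, 0], "yaw": -10, "hand": -1},
    {"offset": [0, 0, 0], "yaw": -10, "hand": -1},
    {"offset": [0, 0, 0], "yaw": -10, "hand": -1},
    {"offset": [0, 0, 0], "yaw": -10, "hand": -1},
    {"offset": [0, 0, 0], "yaw": -10, "hand": -1},
    {"offset": [0, 0, 0], "yaw": -10, "hand": -1},
    {"offset": [0, 0, 0], "yaw": -10, "hand": -1},
  ],
)

```text
time_s: 11.65
ee_pos: [0.5329, 0.1661, 0.1795]
orientation: [0.017, -0.701, 0.713, 0.026]
ft_force: [0.0, 0.2, -2.2]
grip_width: 0.318
gripper_force: 59.6
```

>>> carry_out(
  plan=[
    {"offset": [0, 0, 0], "yaw": -10, "hand": -1},
    {"offset": [0, 0, 0], "yaw": -10, "hand": -1},
    {"offset": [0, 0, 0], "yaw": -10, "hand": -1},
    {"offset": [0, 0, 0], "yaw": -10, "hand": -1},
    {"offset": [0, 0, 0], "yaw": -10, "hand": -1},
    {"offset": [0, 0, 0], "yaw": -10, "hand": -1},
    {"offset": [0, 0, 0], "yaw": -10, "hand": -1},
    {"offset": [0, 0, 0], "yaw": -8, "hand": -1},
  ],
)

```text
time_s: 12.65
ee_pos: [0.5329, 0.1661, 0.1795]
orientation: [-0.029, 0.993, -0.113, -0.009]
ft_force: [-0.9, -1.0, -1.5]
grip_width: 0.313
gripper_force: 59.6
```

```bash
python3 - <<'E'
from h import *
togo(530,192,6.3)
E
```

```text
t 12.65 ee [0.5329 0.1661 0.1795] cap [532.5 167.4 167.2] tool delta [ -7.9 -23.4   1.5] yaw -19.27 toolz [-0.0115  0.0604 -0.9981] F [-0.9 -1.  -1.5] grip 0.313 j [ 0.154  0.359 -0.082  1.132  0.062 -2.761]
```

>>> carry_out(
  plan=[
    {"offset": [0, 0, 0], "yaw": -10, "hand": -1},
    {"offset": [0, 0, 0], "yaw": -10, "hand": -1},
    {"offset": [0, 0, 0], "yaw": -1.6, "hand": -1},
    {"offset": [0, 15, 0], "yaw": 0, "hand": -1},
    {"offset": [0, 15, 0], "yaw": 0, "hand": -1},
    {"offset": [0, 0, 0], "yaw": 0, "hand": -1},
  ],
)

```text
time_s: 13.4
ee_pos: [0.5359, 0.1484, 0.1776]
orientation: [-0.025, 0.998, 0.063, -0.003]
ft_force: [-0.2, -0.5, -2.0]
grip_width: 0.315
gripper_force: 59.6
```

```bash
python3 - <<'E'
from h import *
togo(530,192,6.3)
E
```

```text
t 13.4 ee [0.5359 0.1484 0.1776] cap [535.3 149.5 165.2] tool delta [  0.1 -42.8   2.2] yaw 0.9 toolz [-0.0089  0.0499 -0.9987] F [-0.2 -0.5 -2. ] grip 0.315 j [ 0.128  0.357 -0.089  1.126  0.051 -3.14 ]
```

That works: the tilt is falling, so I continue.

>>> carry_out(
  plan=[
    {"offset": [0, 15, 0], "yaw": 0, "hand": -1},
    {"offset": [0, 15, 0], "yaw": 0, "hand": -1},
    {"offset": [0, 15, 0], "yaw": 0, "hand": -1},
    {"offset": [0, 15, 0], "yaw": 0, "hand": -1},
    {"offset": [0, 15, 0], "yaw": 0, "hand": -1},
    {"offset": [0, 15, 0], "yaw": 0, "hand": -1},
    {"offset": [0, 0, 0], "yaw": 0, "hand": -1},
  ],
)

```text
time_s: 14.28
ee_pos: [0.5411, 0.1018, 0.1744]
orientation: [-0.008, 1.0, 0.03, -0.002]
ft_force: [0.1, -0.1, -2.3]
grip_width: 0.315
gripper_force: 59.6
```

```bash
python3 - <<'E'
from h import *
togo(530,192,6.3)
E
```

```text
t 14.275 ee [0.5411 0.1018 0.1744] cap [540.6 102.4 162. ] tool delta [ -5.1 -90.    1.4] yaw -2.81 toolz [-0.0035  0.0153 -0.9999] F [ 0.1 -0.1 -2.3] grip 0.315 j [ 0.062  0.351 -0.106  1.116  0.015 -3.141]
```

>>> carry_out(
  plan=[
    {"offset": [0, 15, 0], "yaw": 0, "hand": -1},
    {"offset": [0, 15, 0], "yaw": 0, "hand": -1},
    {"offset": [0, 7, 0], "yaw": 0, "hand": -1},
    {"offset": [0, 0, 0], "yaw": 0, "hand": -1},
    {"offset": [0, 0, 0], "yaw": 10, "hand": -1},
    {"offset": [0, 0, 0], "yaw": 10, "hand": -1},
    {"offset": [0, 0, 0], "yaw": 0, "hand": -1},
  ],
)

```text
time_s: 15.15
ee_pos: [0.5422, 0.0831, 0.174]
orientation: [-0.0, 0.988, -0.155, -0.001]
ft_force: [-0.1, -0.0, -2.2]
grip_width: 0.319
gripper_force: 59.6
```

```bash
python3 - <<'E'
from h import *
togo(530,192,186.3)
E
```

```text
t 15.15 ee [0.5422 0.0831 0.174 ] cap [541.9  83.7 161.6] tool delta [-44.6 -99.4   0.1] yaw -204.19 toolz [-2.6e-03  9.0e-04 -1.0e+00] F [-0.1 -0.  -2.2] grip 0.319 j [ 3.600e-02  3.480e-01 -1.110e-01  1.114e+00  1.000e-03 -2.794e+00]
```

Tilt is gone. Next is the half turn to the mid-range wrist.

>>> carry_out(
  plan=[
    {"offset": [0, 0, 0], "yaw": 10, "hand": -1},
    {"offset": [0, 0, 0], "yaw": 10, "hand": -1},
    {"offset": [0, 0, 0], "yaw": 10, "hand": -1},
    {"offset": [0, 0, 0], "yaw": 10, "hand": -1},
    {"offset": [0, 0, 0], "yaw": 10, "hand": -1},
    {"offset": [0, 0, 0], "yaw": 10, "hand": -1},
    {"offset": [0, 0, 0], "yaw": 10, "hand": -1},
    {"offset": [0, 0, 0], "yaw": 10, "hand": -1},
  ],
)

```text
time_s: 16.15
ee_pos: [0.5422, 0.083, 0.174]
orientation: [-0.001, -0.655, 0.756, 0.001]
ft_force: [0.2, 0.4, -1.6]
grip_width: 0.317
gripper_force: 59.6
```

>>> carry_out(
  plan=[
    {"offset": [0, 0, 0], "yaw": 10, "hand": -1},
    {"offset": [0, 0, 0], "yaw": 10, "hand": -1},
    {"offset": [0, 0, 0], "yaw": 10, "hand": -1},
    {"offset": [0, 0, 0], "yaw": 10, "hand": -1},
    {"offset": [0, 0, 0], "yaw": 10, "hand": -1},
    {"offset": [0, 0, 0], "yaw": 10, "hand": -1},
    {"offset": [0, 0, 0], "yaw": 10, "hand": -1},
    {"offset": [0, 0, 0], "yaw": 6, "hand": -1},
  ],
)

```text
time_s: 17.15
ee_pos: [0.5422, 0.083, 0.174]
orientation: [-0.001, -0.052, 0.999, 0.001]
ft_force: [1.7, 0.7, -1.3]
grip_width: 0.317
gripper_force: 59.6
```

```bash
python3 - <<'E'
from h import *
togo(530,192,-173.7)
E
```

```text
t 17.15 ee [0.5422 0.083  0.174 ] cap [542.6  82.6 161.6] tool delta [1.200e+00 1.101e+02 1.000e-01] yaw -0.34 toolz [-2.6e-03  9.0e-04 -1.0e+00] F [ 1.7  0.7 -1.3] grip 0.317 j [ 3.600e-02  3.480e-01 -1.110e-01  1.114e+00  1.000e-03 -6.800e-02]
```

>>> carry_out(
  plan=[
    {"offset": [-4, 8, 0], "yaw": 0, "hand": -1},
    {"offset": [-12, 20, 0], "yaw": 0, "hand": -1},
    {"offset": [-15, 25, 0], "yaw": 0, "hand": -1},
    {"offset": [-15, 25, 0], "yaw": 0, "hand": -1},
    {"offset": [-15, 22, 0], "yaw": 0, "hand": -1},
    {"offset": [-12, 10, 0], "yaw": 0, "hand": -1},
    {"offset": [0, 0, 0], "yaw": 0, "hand": -1},
    {"offset": [0, 0, 0], "yaw": 0, "hand": -1},
  ],
)

```text
time_s: 18.15
ee_pos: [0.6029, 0.1998, 0.1737]
orientation: [-0.002, -0.053, 0.999, 0.0]
ft_force: [-0.9, 0.3, -2.1]
grip_width: 0.315
gripper_force: 59.6
```

```bash
python3 - <<'E'
from h import *
togo(530,192,-173.7)
s,im,d,W,ray,o=wrist();T=pose(s);np.savez('w5',im=im,d=d,W=W,ray=ray,o=o,T=T)
held(W,T,im)
hsv=cv2.cvtColor(im,cv2.COLOR_RGB2HSV)
near=(abs(W[...,0]-.53)<.1)&(abs(W[...,1]-.19)<.06)&(W[...,2]>.045)&(W[...,2]<.065)
print('plinth',near.sum(),np.median(W[near][:,2]),cv2.minAreaRect(W[near][:,:2].astype(np.float32)*1000))
for n in('w4','w5'):
    z=np.load(n+'.npz');im=z['im'];hsv=cv2.cvtColor(im,cv2.COLOR_RGB2HSV)
    q=plane(z['ray'],z['o'],.055)[...,:2]*1000
    b=(hsv[...,0]>=19)&(hsv[...,0]<35)&(hsv[...,1]>60)&(im[...,1]>200)&(np.hypot(q[...,0]-530,q[...,1]-192)<50)
    L,l,st,_=cv2.connectedComponentsWithStats(b.astype(np.uint8));b=l==1+st[1:,4].argmax()
    cs,hi=cv2.findContours(b.astype(np.uint8),cv2.RETR_CCOMP,cv2.CHAIN_APPROX_NONE)
    for c,h in zip(cs,hi[0]):
        p=q[c[:,0,1],c[:,0,0]].astype(np.float32)
        if len(c)>30: print(n,'hole' if h[3]>=0 else 'plate',len(c),cv2.minAreaRect(p))
E
```

```text
t 18.15 ee [0.6029 0.1998 0.1737] cap [603.3 199.3 161.3] tool delta [73.7  0.4  0.2] yaw -0.24 toolz [-3.3e-03  5.0e-04 -1.0e+00] F [-0.9  0.3 -2.1] grip 0.315 j [2.200e-01 5.240e-01 1.600e-01 1.211e+00 1.000e-03 1.140e-01]
block 7330 z -24.7 slopes [0.011 0.001] x [-28.7  28.5] y [-12.8   0.8  14. ] rect ((-1.0649547576904297, 0.6549253463745117), (60.371456146240234, 28.323625564575195), 0.06790245324373245)
flange 2062 z 4.1 slopes [0.019 0.001] x [ 8.1 34.7] y [-19.3   0.3  20.4] rect ((-0.828887939453125, 0.6042461395263672), (40.513065338134766, 71.72132110595703), 89.81121826171875)
plinth 15148 0.05495789611576185 ((525.468994140625, 191.608154296875), (150.49887084960938, 70.60862731933594), 6.3562846183776855)
w4 plate 281 ((530.01953125, 192.099853515625), (72.25118255615234, 46.297340393066406), 6.412507057189941)
w4 hole 119 ((529.894775390625, 192.20947265625), (29.875526428222656, 22.133068084716797), 7.943274974822998)Traceback (most recent call last):
  File "<stdin>", line 12, in <module>
ValueError: attempt to get argmax of an empty sequence
```

>>> carry_out(
  plan=[
    {"offset": [9, 0, 0], "yaw": 0, "hand": -1},
    {"offset": [15, 0, 5], "yaw": 0, "hand": -1},
    {"offset": [20, 0, 10], "yaw": 0, "hand": -1},
    {"offset": [20, 0, 10], "yaw": 0, "hand": -1},
    {"offset": [10, -0.6, 15], "yaw": -0.2, "hand": -1},
    {"offset": [0, 0, 15], "yaw": 0, "hand": -1},
    {"offset": [0, 0, 10], "yaw": 0, "hand": -1},
    {"offset": [0, 0, 0], "yaw": 0, "hand": -1},
  ],
)

```text
time_s: 19.2
ee_pos: [0.5293, 0.1914, 0.1082]
orientation: [-0.002, -0.054, 0.999, 0.0]
ft_force: [0.1, 0.3, -1.4]
grip_width: 0.32
gripper_force: 59.6
```

```bash
python3 - <<'E'
from h import *
for i in range(3): arm.grab_frame('scene') if i else None
togo(530,192,-173.7,(-.7,.5,12.4))
s,im,d,W,ray,o=wrist();T=pose(s);held(W,T,im)
im,d=arm.grab_frame('scene');np.savez('s6',im=im,d=d);a=cv2.resize(im[130:240,260:380],None,fx=5,fy=5,interpolation=cv2.INTER_CUBIC);save('s6',a)
E
```

```text
t 19.3 ee [0.5302 0.1917 0.1093] cap [530.8 192.3  96.9] tool delta [ 0.9 -0.2  0. ] yaw -0.13 toolz [-2.1e-03  9.0e-04 -1.0e+00] F [-0.3 -0.1 -1.3] grip 0.315 j [ 0.234  0.42  -0.179  0.974  0.001  0.126]
block 7384 z -24.7 slopes [0.011 0.001] x [-28.4  28.4] y [-12.8   0.4  14.1] rect ((-0.8563671112060547, 0.5897388458251953), (28.39555549621582, 59.754093170166016), 89.95902252197266)
flange 2056 z 4.1 slopes [0.025 0.   ] x [ 8.1 34.7] y [-19.2   0.3  20.5] rect ((-0.7413978576660156, 0.6665115356445312), (40.42180252075195, 71.30445861816406), 89.65159606933594)
```

View pics/s6.png

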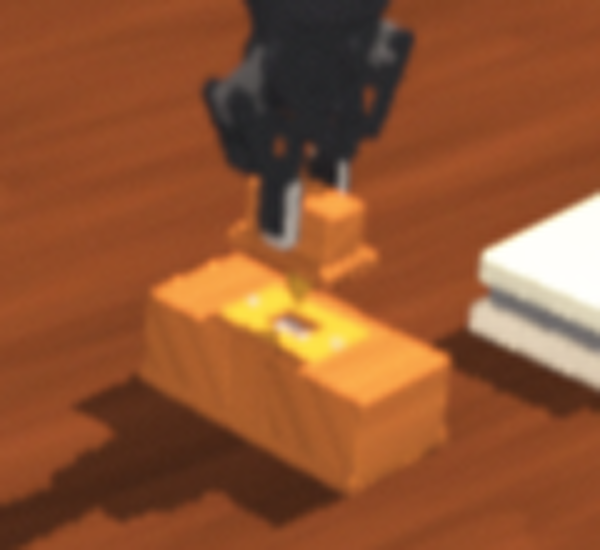

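The scene crop shows the stud tip at crop pixel (297,292), just above the mouth at (298,328), so it is aligned. I'll lower it in steps while watching the force.

>>> carry_out(
  plan=[
    {"offset": [0.5, 0, 4], "yaw": 0, "hand": -1},
    {"offset": [0, 0, 4], "yaw": 0, "hand": -1},
    {"offset": [0, 0, 4], "yaw": 0, "hand": -1},
    {"offset": [0, 0, 4], "yaw": 0, "hand": -1},
    {"offset": [0, 0, 3], "yaw": 0, "hand": -1},
    {"offset": [0, 0, 0], "yaw": 0, "hand": -1},
  ],
  grip_force=80,
)

```text
time_s: 20.15
ee_pos: [0.5288, 0.1916, 0.0898]
orientation: [-0.002, -0.054, 0.999, 0.0]
ft_force: [-0.4, -0.1, -1.9]
grip_width: 0.307
gripper_force: 83.7
```

>>> carry_out(
  plan=[
    {"offset": [0, 0, 2], "yaw": 0, "hand": -1},
    {"offset": [0, 0, 2], "yaw": 0, "hand": -1},
    {"offset": [0, 0, 0], "yaw": 0, "hand": -1},
  ],
)

```text
time_s: 20.52
ee_pos: [0.5292, 0.1917, 0.0863]
orientation: [-0.001, -0.054, 0.999, 0.001]
ft_force: [-0.8, 0.1, 1.2]
grip_width: 0.309
gripper_force: 84.3
```

```bash
python3 - <<'E'
from h import *
togo(530,192,-173.7,(-.7,.5,12.4))
E
```

```text
t 20.525 ee [0.5292 0.1917 0.0863] cap [529.8 192.3  73.9] tool delta [-0.2 -0.3 -0. ] yaw -0.12 toolz [-0.0023  0.001  -1.    ] F [-0.8  0.1  1.2] grip 0.309 j [ 0.234  0.438 -0.215  0.919  0.001  0.126]
```

>>> carry_out(
  plan=[
    {"offset": [0, 0, 2], "yaw": 0, "hand": -1},
    {"offset": [0, 0, 2], "yaw": 0, "hand": -1},
    {"offset": [0, 0, 2], "yaw": 0, "hand": -1},
    {"offset": [0, 0, 2], "yaw": 0, "hand": -1},
    {"offset": [0, 0, 2], "yaw": 0, "hand": -1},
    {"offset": [0, 0, 0], "yaw": 0, "hand": -1},
  ],
)

```text
time_s: 21.28
ee_pos: [0.5294, 0.1919, 0.0769]
orientation: [-0.001, -0.054, 0.999, 0.001]
ft_force: [-0.8, 1.1, 1.3]
grip_width: 0.314
gripper_force: 84.2
```

>>> carry_out(
  plan=[
    {"offset": [0, 0, 2], "yaw": 0, "hand": -1},
    {"offset": [0, 0, 2], "yaw": 0, "hand": -1},
    {"offset": [0, 0, 2], "yaw": 0, "hand": -1},
    {"offset": [0, 0, 1], "yaw": 0, "hand": -1},
    {"offset": [0, 0, 0], "yaw": 0, "hand": -1},
  ],
)

```text
time_s: 21.9
ee_pos: [0.5283, 0.1914, 0.0681]
orientation: [-0.002, -0.054, 0.999, 0.0]
ft_force: [-0.2, -1.1, -1.5]
grip_width: 0.312
gripper_force: 84.1
```

```bash
python3 - <<'E'
from h import *
togo(530,192,-173.7,(-.7,.5,12.4))
E
```

```text
t 21.9 ee [0.5283 0.1914 0.0681] cap [528.9 191.9  55.7] tool delta [-1.1 -0.1 -0. ] yaw -0.13 toolz [-4.5e-03  2.0e-04 -1.0e+00] F [-0.2 -1.1 -1.5] grip 0.312 j [ 0.234  0.455 -0.24   0.88   0.001  0.126]
```

>>> carry_out(
  plan=[
    {"offset": [0, 0, 0.5], "yaw": 0, "hand": -1},
    {"offset": [0, 0, 0.5], "yaw": 0, "hand": -1},
    {"offset": [0, 0, 0], "yaw": 0, "hand": -1},
  ],
)

```text
time_s: 22.28
ee_pos: [0.529, 0.1916, 0.0681]
orientation: [-0.001, -0.054, 0.999, 0.0]
ft_force: [0.6, -0.2, -2.2]
grip_width: 0.31
gripper_force: 84.1
```

>>> carry_out(
  plan=[
    {"offset": [0, 0, 0.5], "yaw": 0, "hand": -1},
    {"offset": [0, 0, 0], "yaw": 0, "hand": -1},
  ],
)

```text
time_s: 22.52
ee_pos: [0.529, 0.1916, 0.0676]
orientation: [-0.001, -0.054, 0.999, 0.0]
ft_force: [-0.4, 0.2, -2.3]
grip_width: 0.314
gripper_force: 84.1
```

>>> carry_out(
  plan=[
    {"offset": [0, 0, 0.5], "yaw": 0, "hand": -1},
    {"offset": [0, 0, 0.5], "yaw": 0, "hand": -1},
    {"offset": [0, 0, 0], "yaw": 0, "hand": -1},
  ],
)

```text
time_s: 22.9
ee_pos: [0.5291, 0.1917, 0.0671]
orientation: [-0.001, -0.054, 0.999, 0.0]
ft_force: [-2.6, -0.3, 4.3]
grip_width: 0.31
gripper_force: 84.8
```

>>> carry_out(
  plan=[
    {"offset": [0, 0, 0.5], "yaw": 0, "hand": -1},
    {"offset": [0, 0, 0], "yaw": 0, "hand": -1},
  ],
)

```text
time_s: 23.15
ee_pos: [0.529, 0.1917, 0.0671]
orientation: [-0.001, -0.054, 0.999, 0.0]
ft_force: [-3.8, -0.7, 7.5]
grip_width: 0.313
gripper_force: 85.4
```

>>> carry_out(
  plan=[
    {"offset": [0, 0, 1], "yaw": 0, "hand": -1},
    {"offset": [0, 0, 1], "yaw": 0, "hand": -1},
    {"offset": [0, 0, 0], "yaw": 0, "hand": -1},
    {"offset": [0, 0, 0], "yaw": 0, "hand": -1},
    {"offset": [0, 0, 0], "yaw": 0, "hand": -1},
  ],
)

```text
time_s: 23.78
ee_pos: [0.5291, 0.1917, 0.067]
orientation: [-0.0, -0.054, 0.999, 0.0]
ft_force: [-8.8, -2.1, 21.6]
grip_width: 0.308
gripper_force: 87.3
```

```bash
python3 - <<'E'
from h import *
togo(530,192,-173.7,(-.7,.5,12.4))
s,im,d,W,ray,o=wrist();T=pose(s);held(W,T,im)
E
```

```text
t 23.775 ee [0.5291 0.1917 0.067 ] cap [529.7 192.2  54.6] tool delta [-0.3 -0.3 -0. ] yaw -0.11 toolz [-1.e-03  9.e-04 -1.e+00] F [-8.8 -2.1 21.6] grip 0.308 j [ 0.234  0.455 -0.243  0.873  0.001  0.126]
block 7381 z -24.7 slopes [0.012 0.002] x [-28.6  28.5] y [-12.7   0.8  14. ] rect ((-0.8063621520996094, 0.5482997894287109), (60.13779067993164, 28.345043182373047), 0.09650145471096039)
flange 2003 z 4.9 slopes [ 0.034 -0.002] x [ 8.2 34.7] y [-19.3  -0.1  20. ] rect ((20.87468910217285, 0.39492034912109375), (28.102371215820312, 40.0637321472168), 0.10165264457464218)
```

The cap is home. Next is the slow pull.

>>> carry_out(
  plan=[
    {"offset": [0, 0, -1], "yaw": 0, "hand": -1},
    {"offset": [0, 0, -1], "yaw": 0, "hand": -1},
    {"offset": [0, 0, -1], "yaw": 0, "hand": -1},
    {"offset": [0, 0, -0.5], "yaw": 0, "hand": -1},
    {"offset": [0, 0, -0.5], "yaw": 0, "hand": -1},
    {"offset": [0, 0, 0], "yaw": 0, "hand": -1},
  ],
)

```text
time_s: 24.58
ee_pos: [0.529, 0.1916, 0.0678]
orientation: [-0.001, -0.054, 0.999, 0.0]
ft_force: [0.7, -0.1, -1.6]
grip_width: 0.312
gripper_force: 84.0
```

>>> carry_out(
  plan=[
    {"offset": [0, 0, -0.5], "yaw": 0, "hand": -1},
    {"offset": [0, 0, -0.5], "yaw": 0, "hand": -1},
    {"offset": [0, 0, 0], "yaw": 0, "hand": -1},
  ],
)

```text
time_s: 24.95
ee_pos: [0.5291, 0.1916, 0.0692]
orientation: [-0.001, -0.054, 0.999, 0.001]
ft_force: [-0.3, -0.0, -1.9]
grip_width: 0.31
gripper_force: 84.0
```

>>> carry_out(
  plan=[
    {"offset": [0, 0, -0.5], "yaw": 0, "hand": -1},
    {"offset": [0, 0, -0.5], "yaw": 0, "hand": -1},
    {"offset": [0, 0, 0], "yaw": 0, "hand": -1},
  ],
)

```text
time_s: 25.32
ee_pos: [0.529, 0.1916, 0.0697]
orientation: [-0.001, -0.054, 0.999, 0.0]
ft_force: [1.8, 0.3, -7.4]
grip_width: 0.308
gripper_force: 83.4
```

>>> carry_out(
  plan=[
    {"offset": [0, 0, -0.5], "yaw": 0, "hand": -1},
    {"offset": [0, 0, -0.5], "yaw": 0, "hand": -1},
    {"offset": [0, 0, 0], "yaw": 0, "hand": -1},
  ],
)

```text
time_s: 25.7
ee_pos: [0.5289, 0.1916, 0.0705]
orientation: [-0.002, -0.054, 0.999, 0.0]
ft_force: [2.6, 0.4, -12.5]
grip_width: 0.308
gripper_force: 82.6
```

>>> carry_out(
  plan=[
    {"offset": [0, 0, -0.3], "yaw": 0, "hand": -1},
    {"offset": [0, 0, -0.2], "yaw": 0, "hand": -1},
    {"offset": [0, 0, 0], "yaw": 0, "hand": -1},
  ],
)

```text
time_s: 26.08
ee_pos: [0.5288, 0.1916, 0.0711]
orientation: [-0.002, -0.054, 0.999, 0.0]
ft_force: [5.1, 1.5, -16.3]
grip_width: 0.31
gripper_force: 82.0
```

>>> carry_out(
  plan=[
    {"offset": [0, 0, 0.2], "yaw": 0, "hand": -1},
    {"offset": [0, 0, 0], "yaw": 0, "hand": -1},
    {"offset": [0, 0, 0], "yaw": 0, "hand": -1},
    {"offset": [0, 0, 0], "yaw": 0, "hand": -1},
  ],
)

```text
time_s: 26.58
ee_pos: [0.5289, 0.1916, 0.0713]
orientation: [-0.001, -0.054, 0.999, 0.0]
ft_force: [4.7, 1.0, -18.2]
grip_width: 0.307
gripper_force: 81.9
```

>>> carry_out(
  plan=[
    {"offset": [0, 0, 0], "yaw": 0, "hand": -1},
    {"offset": [0, 0, 0], "yaw": 0, "hand": -1},
    {"offset": [0, 0, 0], "yaw": 0, "hand": -1},
    {"offset": [0, 0, 0], "yaw": 0, "hand": -1},
    {"offset": [0, 0, 0], "yaw": 0, "hand": -1},
  ],
)

```text
time_s: 27.2
ee_pos: [0.5288, 0.1916, 0.0713]
orientation: [-0.001, -0.054, 0.999, 0.0]
ft_force: [2.7, 1.2, -18.0]
grip_width: 0.31
gripper_force: 81.9
```

The wrist held about 16–18 N for over a second, so the pull is proven. Easing off and seating the cap again.

>>> carry_out(
  plan=[
    {"offset": [0, 0, 0.5], "yaw": 0, "hand": -1},
    {"offset": [0, 0, 0.5], "yaw": 0, "hand": -1},
    {"offset": [0, 0, 1], "yaw": 0, "hand": -1},
    {"offset": [0, 0, 1], "yaw": 0, "hand": -1},
    {"offset": [0, 0, 1], "yaw": 0, "hand": -1},
    {"offset": [0, 0, 0.5], "yaw": 0, "hand": -1},
    {"offset": [0, 0, 0], "yaw": 0, "hand": -1},
    {"offset": [0, 0, 0], "yaw": 0, "hand": -1},
  ],
)

```text
time_s: 28.2
ee_pos: [0.5295, 0.1918, 0.0673]
orientation: [-0.001, -0.054, 0.999, 0.001]
ft_force: [-0.4, 0.6, -1.9]
grip_width: 0.311
gripper_force: 83.8
```

>>> carry_out(
  plan=[
    {"offset": [0, 0, 0.5], "yaw": 0, "hand": -1},
    {"offset": [0, 0, 0.3], "yaw": 0, "hand": -1},
    {"offset": [0, 0, 0], "yaw": 0, "hand": -1},
    {"offset": [0, 0, 0], "yaw": 0, "hand": -1},
  ],
)

```text
time_s: 28.7
ee_pos: [0.5294, 0.1918, 0.0671]
orientation: [-0.001, -0.054, 0.999, 0.001]
ft_force: [-3.2, 0.2, 5.8]
grip_width: 0.314
gripper_force: 85.1
```

>>> carry_out(
  plan=[
    {"offset": [0, 0, 0], "yaw": 0, "hand": 0},
    {"offset": [0, 0, 0], "yaw": 0, "hand": 0.3},
    {"offset": [0, 0, 0], "yaw": 0, "hand": 0.3},
    {"offset": [0, 0, 0], "yaw": 0, "hand": 0.3},
    {"offset": [0, 0, -5], "yaw": 0, "hand": 0.3},
    {"offset": [0, 0, -15], "yaw": 0, "hand": 0.3},
    {"offset": [0, 0, -20], "yaw": 0, "hand": 0.3},
    {"offset": [0, 0, -20], "yaw": 0, "hand": 0.3},
  ],
)

```text
time_s: 29.7
ee_pos: [0.5295, 0.1917, 0.1279]
orientation: [-0.001, -0.054, 0.999, 0.001]
ft_force: [-0.8, -0.8, 0.2]
grip_width: 0.645
gripper_force: 0.0
```

>>> carry_out(
  plan=[
    {"offset": [0, 0, -20], "yaw": 0, "hand": 0.3},
    {"offset": [-10, 0, -20], "yaw": 0, "hand": 0.3},
    {"offset": [-15, 0, -20], "yaw": 0, "hand": 0.3},
    {"offset": [-15, 0, -10], "yaw": 0, "hand": 0.3},
    {"offset": [0, 0, 0], "yaw": 0, "hand": 0.3},
    {"offset": [0, 0, 0], "yaw": 0, "hand": 0.3},
  ],
)

```text
time_s: 30.45
ee_pos: [0.5685, 0.1957, 0.196]
orientation: [-0.002, -0.054, 0.999, 0.0]
ft_force: [0.8, 0.7, -0.2]
grip_width: 0.649
gripper_force: 0.0
```

```bash
python3 - <<'E'
from h import *
s,im,d,W,ray,o=wrist();print(s['time_s'],s['ee_pos'],s['ft_force'].round(1),s['grip_width'])
print(capmeas(W,ray,o,(.530,.192),zt=.078))
m=(np.hypot(W[...,0]-.53,W[...,1]-.192)<.045)&(W[...,2]>.0585)&(W[...,2]<.068);print('flange z',np.median(W[m][:,2]),cv2.minAreaRect(W[m][:,:2].astype(np.float32)*1000))
E
```

```text
30.45 [0.56845911 0.19573813 0.19599359] [ 0.8  0.7 -0.2] 0.6490660898696824
(array([530.4, 192.3]), array([59.4, 28. ]), 6.5, np.float64(92.1), np.int64(2776))
flange z 0.06293159204703486 ((531.178955078125, 192.3399200439453), (70.83893585205078, 40.40442657470703), 6.226922035217285)
```

The cap's block top is at 92.1 mm and its flange top at 63 mm (both as expected when home). It is centred and square, so I'm handing in.

```bash
python3 -c "
from workcell import arm
print(arm.finish_job())"
```

```text
the job is handed in; nothing more can be done
None
```

The cap is fully home and square on the plinth, held a pull of about 14–16 N (a little over the 13 N asked, wrist reading peaking at 18 N) for just over a second, and was released and handed in at about 30 s; no verdict was returned.

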